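# Rack the rinsed stacking angles in the drying tray

### The arm

A 7-joint arm with a two-finger parallel gripper is mounted at the origin on the work surface. World frame = base frame: x ahead of the robot, y to its left, z up, the work surface at z = 0. Lengths are in m, angles in degrees, forces in N, time in s.
With the tool pointing down it reaches from about 0.425 to 0.875 m from the base axis. Payload 8.4 kg.
Tool frame: the origin (TCP) lies at the very end of the fingers, on their centre line; the grasp point (between the pads) lies 19 mm behind it (arm.hold_point_z is the distance from the TCP to the grasp point, in m); z points along the fingers, y is the line along which they close (so a half turn about z gives the same grasp; the last joint's range is limited). The gripper opens to 87 mm and grips with 3 to 60 N. Pads are 19 mm wide; open, the fingers measure 117 mm over their backs; the gripper's body (75 mm by 190 mm) begins 51 mm behind the grasp point.
Start: joints at [-71.918, 19.091, 2.286, 83.961, -0.768, 76.965, -3.352], TCP at [0.262, 0.595, 0.223] pointing down, gripper open.
Joint ranges: [-147.57, 147.57], [-21.85, 119.76], [-74.77, 79.35], [14.55, 137.4], [-85.83, 265.84], [4.83, 119.75], [-152.11, 152.11]. Speed limits (degrees/s): [127.2, 127.2, 159.86, 159.86, 180, 180, 180].

### API

Orientations are given as a 3x3 rotation matrix whose columns are the frame's x, y, z axes.
In Python, from cell import arm gives the robot as it stands.
- The arm moves only by the shell command python3 -m handwheel 'ROWS' [FORCE]. ROWS is JSON, a list of rows, each an object with "offset": the shift along the world's x, y, z in units of 500 mm (1.0 is 500 mm), a list of three; "angular": the turn, a rotation vector about the world's x, y, z in units of 0.1 rad (1.0 is 0.1 rad), a list of three; "hand": the finger opening in mm, from 0 to 87. A call has 1 to 5 rows; each row shifts and turns the commanded pose from where the row before left it; what a row does not reach is not made up. A row lasts 1/10 s, in which the tool goes at most 50 mm and 8.59 degrees, less where a joint would pass 70% of its speed; a pose out of reach is approached as far as the arm can. A call with a number of a shift or a turn outside -1 to 1 is refused whole. A call with a gripper value outside its range is refused whole. The fingers move at their own pace and stop on an object; FORCE is the grip in N (left out, the last holds). Time passes only in rows, so rows that do not move let the fingers close. It gives the time, the measured TCP pose, the force, the opening and the grip force at its end, in the units of the state.
- arm.state(): the state, without advancing time (a new reading comes with each control period).
- arm.camera(name): name is "side" or "top" or "wrist"; returns a dict with "img" (420x560x3 uint8, red, green, blue), "fx", "fy", "cx", "cy" (pixels), "R" (3x3) and "t" (3): a world point X has camera coordinates R X + t. Camera axes: x right, y down, z forward; pixel columns grow to the right and rows downward; lengths in m; the calibration is good to about 2 mm. A picture is of the moment at which its call begins. There is no depth.
- arm.sign_off(): hands the job in; it is judged then, once.
The state is a dict: "time_s": time; "q": joint angles; "joint_velocities": joint speeds; "joint_torque": joint torques, N m; "tcp_pos": TCP position; "tcp_rot": TCP orientation; "wrist_force": force on the tool from outside, world axes, zero at the start; "ft_torque": the same for the moment, N m; "grip_width": finger opening in m; "grasp_force": force on a finger pad.
Only numpy, scipy, OpenCV 4.12 (cv2) and the standard library are available. Lean on these libraries where they do the work, as an engineer would, in place of code of your own. Each camera call takes 0.05 s, during which the arm holds its last target. There are 200 camera calls.

### The job

Put the two rinsed wooden angle strips in the cream drying tray, the long one in the long compartment and the short one in the shorter compartment it fits. Lay both the same way round: wide leg flat on the tray floor, short leg standing up along the edge nearer the tray's high wall, and the strip lying square in its compartment. Leave everything else on the table as it is.

Things in the scene. Friction and masses are not known exactly. Their poses are not given: they have to be found in the camera images.
- long_angle: Long brown wooden L-section strip, legs 10 mm thick. Wide leg 60 mm: x -30..30, z 0..10; short leg rises to z = 40 at x 20..30. z is up when the wide leg lies flat, y runs along the strip. Origin: centre of the wide leg's outer face (underside when flat). 160 mm long, about 130 g. Starts standing on its short leg (x down), the wide leg upright.
- short_angle: Short brown wooden L-section strip, legs 10 mm thick. Wide leg 60 mm: x -30..30, z 0..10; short leg rises to z = 40 at x 20..30. z is up when the wide leg lies flat, y runs along the strip. Origin: centre of the wide leg's outer face (underside when flat). 100 mm long, about 80 g. It starts lying on its wide leg, turned some other way.
- tray: Fixed cream tray, 260 mm (x) by 202 mm (y). Floor 5 mm thick; side walls and dividers 17 mm above the table, 6 to 8 mm thick; the high wall on its +x side is 45 mm above the table, inner face at x = 124 mm. Long compartment beside the high wall; shorter compartment and a small pocket (x -124..-4, y 43..95) on the other side. Origin: centre of its underside on the table; z up.
- long_bay (a point): Centre of the long compartment's floor, at (64, 0, 5) mm in the tray frame; it measures 120 mm (x) by 190 mm (y); axes as the tray's.
- short_bay (a point): Centre of the shorter compartment's floor, at (-64, -30, 5) mm in the tray frame; it measures 120 mm (x) by 130 mm (y); axes as the tray's.
- tray_high_wall (a point): Middle of the top edge of the tray's high wall.
- jar: pale jar with a white cap, 66 mm across and 95 mm tall; origin at the centre of its underside. Bystander.
- cup: white cup, 76 mm across and 85 mm tall; origin at the centre of its underside. Bystander.
- brush: brush lying on the table, 170 mm long along its x; origin under its middle. Bystander.
- weight: steel knobbed weight, 60 mm across and 66 mm tall; origin at the centre of its underside. Bystander.
- scrub_block: pale wooden scrubbing block 85 x 38 x 22 mm, lying in the tray's small pocket; origin at the centre of its underside. Bystander.
There are look-alikes about, which are no part of the job. What is shaped like the long_angle but pink is not meant. Leave any yellow look-alike of the short_angle alone.

How it is judged:
By the outcome, as a careful person would: the job done as asked, in the order asked, and still so for the second after the job is handed in, with the robot touching nothing.
It also fails if it takes over 64 s, if anything falls off the work surface, if the arm or the gripper's body presses on something with over 40 N, if the wrist force passes 120 N, or if a joint passes its speed limit or range.

## Working session

There is one attempt and no reset: what is moved stays moved. The work goes in short steps, Python scripts to look and compute and a shell command to move; the robot and the scene stay as the last step left them, time stands still between calls to the robot, and variables do not carry over. Pictures are saved under pics/ and viewed, at most 12 in all, crops included, and the job is handed in when it is done.

```bash
ls; mkdir -p pics; python3 - <<'E'
from cell import arm
import cv2
for n in ("top","side"):
    c=arm.camera(n); cv2.imwrite(f"pics/{n}0.png",c["img"][:,:,::-1]); print(n,c["fx"],c["cx"],c["cy"],c["R"],c["t"])
E
```

```text
pics
top 396.94703069384894 283.25322356523145 212.48902525539998 [[ 0.01654758 -0.99986066  0.00219859]
 [-0.99947922 -0.01660211 -0.02767038]
 [ 0.02770303 -0.00173957 -0.99961468]] [0.08046608 0.49033585 1.0188593 ]
side 515.7919092333211 280.5211827275548 198.1245590730556 [[-0.99964166 -0.01207431 -0.02389067]
 [ 0.0123526   0.58371038 -0.81186797]
 [ 0.02374798 -0.81187216 -0.58335207]] [ 0.48510727 -0.00773906  1.38545967]
```

View pics/top0.png

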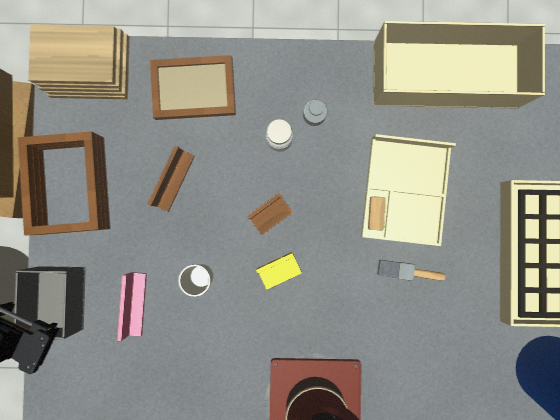

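View pics/side0.png

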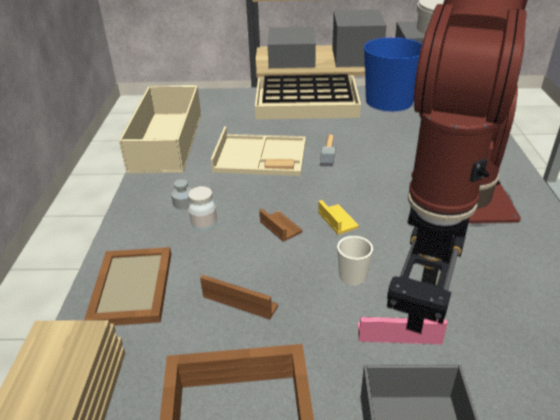

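```bash
python3 - <<'E'
import cv2,numpy as np
t=cv2.imread("pics/top0.png");s=cv2.imread("pics/side0.png")
def cr(i,x,y,w,h,W,H): return cv2.resize(i[y:y+h,x:x+w],(W,H),interpolation=cv2.INTER_CUBIC)
a=np.hstack([cr(t,140,140,66,75,264,300),cr(t,240,185,66,75,264,300),cr(t,355,130,105,120,264,300)])
b=np.hstack([cr(s,195,270,90,50,396,300),cr(s,250,200,60,45,396,300)])
cv2.imwrite("pics/crop0.png",np.vstack([a,b]))
E
```

```text
(no output)
```

View pics/crop0.png

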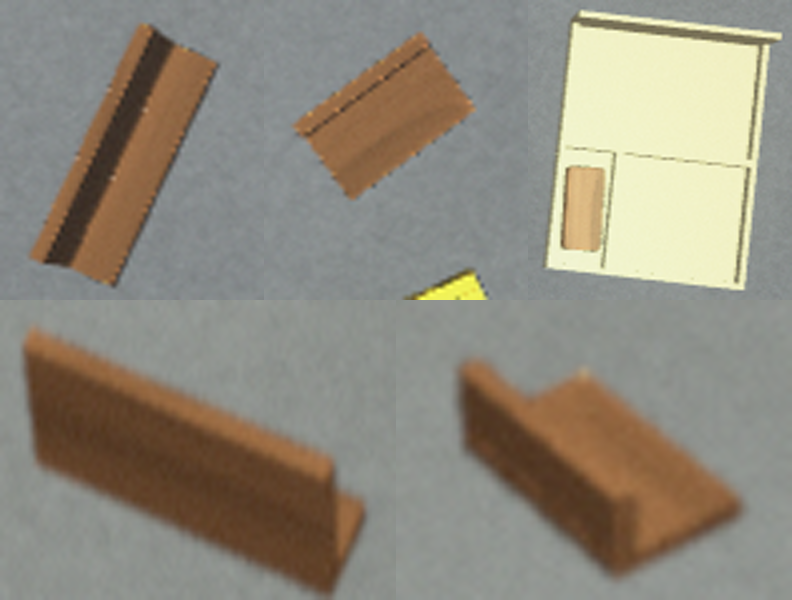

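The long strip (top px ~171,179) stands with its upright wide leg on its upper-left side and its short leg flat toward the lower right. The short strip (270,214) has its standing leg on the upper left. The tray (408,190) has its high wall at the top of the image (world +x). I'll measure them now.

```bash
cat > h.py <<'E'
from cell import arm
import cv2,numpy as np
def ray(c,uv,z):
    R=np.array(c["R"]);t=np.array(c["t"]);o=-R.T@t
    d=np.c_[(np.atleast_2d(uv)-[c["cx"],c["cy"]])/[c["fx"],c["fy"]],np.ones(len(np.atleast_2d(uv)))]@R
    return (o+d*((z-o[2])/d[:,2])[:,None])
def mask(img,lo,hi):
    hsv=cv2.cvtColor(img,cv2.COLOR_RGB2HSV); return cv2.inRange(hsv,lo,hi)
def blob(m,box,off=(0,0)):
    x,y,w,h=box; k=np.zeros_like(m); k[y:y+h,x:x+w]=m[y:y+h,x:x+w]
    cs,_=cv2.findContours(k,cv2.RETR_EXTERNAL,cv2.CHAIN_APPROX_NONE); return max(cs,key=cv2.contourArea)
E
python3 - <<'E'
from h import *
np.set_printoptions(precision=4,suppress=True)
c=arm.camera("top");img=np.ascontiguousarray(c["img"])
m=mask(img,(3,70,20),(16,255,255))
for n,b in (("long",(140,140,66,75)),("short",(240,190,60,48))):
    k=blob(m,b); r=cv2.boxPoints(cv2.minAreaRect(k))
    p=cv2.approxPolyDP(k,4,True)[:,0]
    print(n,cv2.contourArea(k),"\n",np.c_[p,ray(c,p,0.01)[:,:2],ray(c,p,0.04)[:,:2],ray(c,p,.06)[:,:2]])
m=mask(img,(20,20,120),(36,140,255)); k=blob(m,(355,130,105,120)); r=cv2.approxPolyDP(cv2.convexHull(k),3,True)[:,0]
print("tray",np.c_[r,ray(c,r,.017)[:,:2],ray(c,r,.045)[:,:2]])
s=arm.state();print(s["tcp_pos"],s["tcp_rot"],s["grip_width"],s["time_s"])
E
```

```text
long 1291.0 
 [[177.     146.       0.6562   0.3661   0.6505   0.358    0.6467   0.3526]
 [148.     202.       0.5101   0.4373   0.5086   0.4271   0.5077   0.4203]
 [165.     210.       0.4902   0.393    0.4893   0.3842   0.4887   0.3782]
 [193.     156.       0.631    0.3242   0.626    0.3173   0.6226   0.3128]]
short 877.0 
 [[279.     193.       0.5389   0.1004   0.5366   0.1001   0.5351   0.0999]
 [247.     216.       0.4783   0.1817   0.4777   0.1791   0.4774   0.1773]
 [261.     234.       0.4326   0.1449   0.4334   0.1433   0.4339   0.1422]
 [292.     212.       0.4905   0.0661   0.4896   0.0668   0.489    0.0673]]
tray [[375.     134.       0.6946  -0.1441   0.6881  -0.1376]
 [455.     143.       0.6748  -0.3502   0.6689  -0.3381]
 [440.     245.       0.4122  -0.3131   0.4136  -0.3019]
 [361.     236.       0.4319  -0.111    0.4327  -0.1054]
 [371.     139.       0.6815  -0.1339   0.6754  -0.1277]]
[0.2618 0.5945 0.2219] [[-0.9152  0.403  -0.0004]
 [ 0.403   0.9152 -0.0012]
 [-0.0001 -0.0013 -1.    ]] 0.08716322331500556 0.15
```

```bash
python3 -m handwheel '[{"offset":[0.058,-0.051,0],"angular":[0,0,-0.1],"hand":0},{"offset":[0.058,-0.051,0],"angular":[0,0,-0.1],"hand":0},{"offset":[0.058,-0.051,0],"angular":[0,0,-0.1],"hand":0},{"offset":[0.058,-0.051,0],"angular":[0,0,-0.1],"hand":0},{"offset":[0.058,-0.051,0],"angular":[0,0,0],"hand":0}]' 30
python3 -m handwheel '[{"offset":[0.058,-0.051,0],"angular":[0,0,0],"hand":0},{"offset":[0.058,-0.051,0],"angular":[0,0,0],"hand":0},{"offset":[0.058,-0.051,0],"angular":[0,0,0],"hand":0},{"offset":[0.058,-0.051,0],"angular":[0,0,0],"hand":0},{"offset":[0.058,-0.055,0],"angular":[0,0,0],"hand":0}]'
python3 - <<'E'
from h import *
s=arm.state();print(s["q"],s["wrist_force"])
c=arm.camera("wrist");cv2.imwrite("pics/w1.png",c["img"][:,:,::-1])
E
```

```text
time_s: 0.65
tcp_pos: [0.4079, 0.4661, 0.2223]
tcp_rot: [[-0.898, 0.44, -0.0], [0.44, 0.898, -0.0], [0.0, -0.0, -1.0]]
wrist_force: [0.1, 0.4, -0.2]
grip_width: 0.0545
grasp_force: 0.0
time_s: 1.15
tcp_pos: [0.5528, 0.3369, 0.2223]
tcp_rot: [[-0.899, 0.439, -0.0], [0.439, 0.899, -0.0], [0.0, -0.0, -1.0]]
wrist_force: [-0.3, 0.8, -0.1]
grip_width: 0.0148
grasp_force: 0.0
[-45.84973928  18.93986667  13.64335723  84.87433562  -4.51896409
  76.74062983  32.09120193] [-0.26620927  0.83009899 -0.06249069]
```

View pics/w1.png

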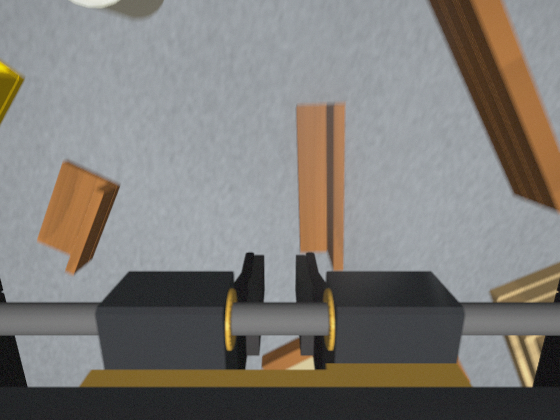

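The wrist view shows the long strip at columns 297–345, rows 103–268, parallel to the tool. The upright leg is the right-hand band (cols ~333–344).

```bash
python3 - <<'E'
from h import *
c=arm.camera("wrist")
u=np.array([-.899,.439]);n=np.array([.439,.899])
for z,P in ((.06,[[344.5,102.5],[342.5,269],[333,103],[331,250]]),(.01,[[296.5,103.5],[299.5,251]])):
    w=ray(c,P,z)[:,:2];print(z,np.c_[w,w@u,w@n].round(4))
p=np.array([.5528,.3369]);print(p@u,p@n)
E
```

```text
0.06 [[ 0.5108  0.4152 -0.277   0.5975]
 [ 0.6547  0.3507 -0.4346  0.6026]
 [ 0.5068  0.4062 -0.2773  0.5877]
 [ 0.631   0.3488 -0.4142  0.5906]]
0.01 [[ 0.4943  0.3797 -0.2777  0.5584]
 [ 0.6388  0.3139 -0.4365  0.5626]]
-0.3490681 0.5455523
```

```bash
python3 -m handwheel '[{"offset":[0.012,-0.006,-0.087],"angular":[0,0,0.15],"hand":0},{"offset":[0,0,-0.087],"angular":[0,0,0.15],"hand":0},{"offset":[0,0,-0.087],"angular":[0,0,0],"hand":0},{"offset":[0,0,-0.087],"angular":[0,0,0],"hand":0},{"offset":[0,0,0],"angular":[0,0,0],"hand":0}]'
python3 -m handwheel '[{"offset":[0.012,0.025,0],"angular":[0,0,0],"hand":0},{"offset":[0.012,0.025,0],"angular":[0,0,0],"hand":0},{"offset":[0.012,0.025,0],"angular":[0,0,0],"hand":0},{"offset":[0.012,0.025,0],"angular":[0,0,0],"hand":0},{"offset":[0.012,0.025,0],"angular":[0,0,0],"hand":0}]'
python3 -m handwheel '[{"offset":[0.012,0.025,0],"angular":[0,0,0],"hand":0},{"offset":[0.004,0.008,0],"angular":[0,0,0],"hand":0},{"offset":[0,0,0.08],"angular":[0,0,0],"hand":40},{"offset":[-0.03,-0.06,0.08],"angular":[0,0,0],"hand":60},{"offset":[-0.03,-0.06,0.08],"angular":[0,0,0],"hand":60}]'
python3 - <<'E'
from h import *
c=arm.camera("wrist");cv2.imwrite("pics/w2.png",c["img"][:,:,::-1])
E
```

```text
time_s: 1.75
tcp_pos: [0.5536, 0.3327, 0.0421]
tcp_rot: [[-0.911, 0.412, -0.009], [0.412, 0.911, -0.006], [0.006, -0.01, -1.0]]
wrist_force: [-0.5, -0.2, -0.8]
grip_width: 0.0004
grasp_force: 0.0
time_s: 2.25
tcp_pos: [0.5889, 0.3988, 0.0515]
tcp_rot: [[-0.911, 0.412, 0.002], [0.412, 0.911, 0.002], [-0.001, 0.002, -1.0]]
wrist_force: [1.1, 0.2, -0.5]
grip_width: 0.0003
grasp_force: 0.0
time_s: 2.75
tcp_pos: [0.5668, 0.356, 0.1676]
tcp_rot: [[-0.911, 0.411, 0.001], [0.411, 0.912, 0.0], [-0.001, 0.0, -1.0]]
wrist_force: [1.0, -0.7, 1.0]
grip_width: 0.0169
grasp_force: 0.0
```

View pics/w2.png

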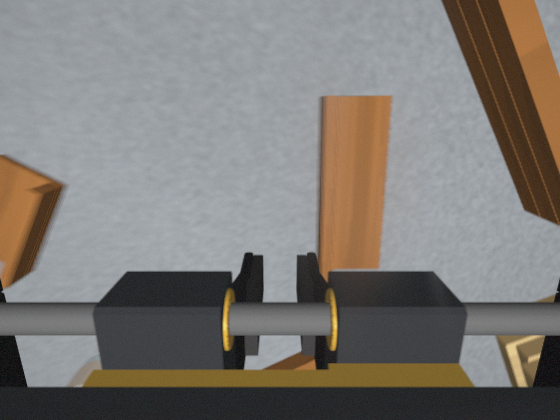

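The strip now lies on its wide leg: the standing leg is the left edge (px 322,96 to 319,277) and the wide leg's free edge is on the right (390,97 to 380,268). I'll work out the grasp next.

```bash
python3 - <<'E'
from h import *
c=arm.camera("wrist");img=np.ascontiguousarray(c["img"])
k=blob(mask(img,(3,70,20),(20,255,255)),(300,80,110,205))
p=cv2.approxPolyDP(k,5,True)[:,0]; print(p.tolist())
for z,P in ((.04,[[321.5,96],[318.5,277]]),(.01,[[390.5,96.5],[380,268.5]])):
    w=ray(c,P,z)[:,:2];d=w[1]-w[0];print(z,w.round(4).tolist(),np.linalg.norm(d),np.degrees(np.arctan2(d[1],d[0])))
s=arm.state();print(s["tcp_pos"],s["q"][6],np.degrees(np.arctan2(s["tcp_rot"][1][1],s["tcp_rot"][0][1])))
E
```

```text
[[392, 90], [329, 91], [325, 273], [335, 272], [337, 259], [381, 258]]
0.04 [[0.5053, 0.418], [0.65, 0.3549]] 0.1579081752802094 -23.581275212290016
0.01 [[0.5317, 0.4757], [0.6829, 0.4116]] 0.1642054543193346 -22.993604677844765
[0.5700802  0.35322449 0.17400664] 33.71024031408518 65.40247158369016
```

```bash
python3 - <<'E'
from h import *
c=arm.camera("wrist");img=np.ascontiguousarray(c["img"])
k=blob(mask(img,(3,70,20),(20,255,255)),(300,80,110,205))
p=cv2.approxPolyDP(k,5,True)[:,0]; print(p.tolist())
for z,P in ((.04,[p[1]-.5,p[2]+[-.5,.5],p[3]+.5]),(.01,[p[0]+[.5,-.5],p[5]+.5])):
    w=ray(c,P,z)[:,:2];d=w[1]-w[0];print(z,w.round(4).tolist(),np.linalg.norm(d),np.degrees(np.arctan2(d[1],d[0])))
s=arm.state();print(s["tcp_pos"])
E
```

```text
[[390, 89], [326, 90], [318, 250], [329, 273], [334, 259], [379, 255]]
0.04 [[0.5034, 0.4245], [0.6258, 0.3663], [0.6513, 0.3674]] 0.13557258484481982 -25.42714733551307
0.01 [[0.5267, 0.4794], [0.6697, 0.4177]] 0.15572766988073056 -23.326801627575357
[0.56913341 0.35491515 0.17103972]
```

```bash
python3 -m handwheel '[{"offset":[0.009,0.041,0],"angular":[0,0,0.23],"hand":50},{"offset":[0.009,0.041,0],"angular":[0,0,0],"hand":50},{"offset":[0,0,-0.076],"angular":[0,0,0],"hand":50},{"offset":[0,0,-0.076],"angular":[0,0,0],"hand":50},{"offset":[0,0,-0.076],"angular":[0,0,0],"hand":50}]'
python3 -m handwheel '[{"offset":[0,0,-0.056],"angular":[0,0,0],"hand":50},{"offset":[0,0,-0.02],"angular":[0,0,0],"hand":50},{"offset":[0,0,0],"angular":[0,0,0],"hand":50},{"offset":[0,0,0],"angular":[0,0,0],"hand":0},{"offset":[0,0,0],"angular":[0,0,0],"hand":0}]' 30
python3 -m handwheel '[{"offset":[0,0,0],"angular":[0,0,0],"hand":0},{"offset":[0,0,0],"angular":[0,0,0],"hand":0},{"offset":[0,0,0],"angular":[0,0,0],"hand":0},{"offset":[0,0,0],"angular":[0,0,0],"hand":0},{"offset":[0,0,0],"angular":[0,0,0],"hand":0}]' 30
```

```text
time_s: 3.4
tcp_pos: [0.5757, 0.398, 0.0499]
tcp_rot: [[-0.921, 0.39, -0.0], [0.39, 0.921, 0.0], [0.0, -0.0, -1.0]]
wrist_force: [1.0, 0.4, 0.3]
grip_width: 0.0492
grasp_force: 0.0
time_s: 3.9
tcp_pos: [0.5766, 0.3979, 0.0141]
tcp_rot: [[-0.92, 0.391, 0.001], [0.391, 0.92, 0.001], [-0.0, 0.001, -1.0]]
wrist_force: [0.1, -0.0, -0.0]
grip_width: 0.0403
grasp_force: 0.0
time_s: 4.4
tcp_pos: [0.5762, 0.3974, 0.0133]
tcp_rot: [[-0.92, 0.391, 0.0], [0.391, 0.92, 0.0], [-0.0, 0.0, -1.0]]
wrist_force: [0.4, 0.8, 0.7]
grip_width: 0.0098
grasp_force: 30.0
```

```bash
python3 -m handwheel '[{"offset":[0,0,0.04],"angular":[0,0,0],"hand":0},{"offset":[0,0,0.06],"angular":[0,0,0],"hand":0},{"offset":[0,-0.05,0],"angular":[0,0,0.9],"hand":0},{"offset":[0,-0.05,0],"angular":[0,0,1],"hand":0},{"offset":[0,-0.05,0],"angular":[0,0,1],"hand":0}]'
python3 -m handwheel '[{"offset":[0,-0.05,0],"angular":[0,0,1],"hand":0},{"offset":[0,0,0],"angular":[0,0,1],"hand":0},{"offset":[0,0,0],"angular":[0,0,1],"hand":0},{"offset":[0,0,0],"angular":[0,0,1],"hand":0},{"offset":[0,0,0],"angular":[0,0,1],"hand":0}]'
python3 -m handwheel '[{"offset":[0,0,0],"angular":[0,0,1],"hand":0},{"offset":[0,0,0],"angular":[0,0,1],"hand":0},{"offset":[0,0,0],"angular":[0,0,1],"hand":0},{"offset":[0,0,0],"angular":[0,0,1],"hand":0},{"offset":[0,0,0],"angular":[0,0,1],"hand":0}]'
python3 -m handwheel '[{"offset":[0,0,0],"angular":[0,0,0],"hand":0},{"offset":[0,0,0],"angular":[0,0,0],"hand":0},{"offset":[0,0,-0.05],"angular":[0,0,0],"hand":0},{"offset":[0,0,-0.03],"angular":[0,0,0],"hand":0},{"offset":[0,0,-0.012],"angular":[0,0,0],"hand":0}]'
python3 -m handwheel '[{"offset":[0,0,-0.006],"angular":[0,0,0],"hand":0},{"offset":[0,0,0],"angular":[0,0,0],"hand":0},{"offset":[0,0,0],"angular":[0,0,0],"hand":0}]'
```

```text
time_s: 4.9
tcp_pos: [0.576, 0.3215, 0.0631]
tcp_rot: [[-0.994, 0.107, -0.0], [0.107, 0.994, -0.0], [0.0, -0.0, -1.0]]
wrist_force: [-0.5, 0.0, -0.9]
grip_width: 0.01
grasp_force: 30.0
time_s: 5.4
tcp_pos: [0.576, 0.2971, 0.063]
tcp_rot: [[-0.924, -0.382, -0.0], [-0.382, 0.924, -0.0], [0.0, -0.0, -1.0]]
wrist_force: [-0.4, 0.9, -1.7]
grip_width: 0.0098
grasp_force: 30.0
time_s: 5.9
tcp_pos: [0.576, 0.2972, 0.0629]
tcp_rot: [[-0.628, -0.778, -0.0], [-0.778, 0.628, -0.0], [0.001, 0.0, -1.0]]
wrist_force: [-0.3, -0.0, -1.1]
grip_width: 0.0099
grasp_force: 30.0
time_s: 6.4
tcp_pos: [0.5749, 0.2966, 0.015]
tcp_rot: [[-0.632, -0.775, -0.003], [-0.775, 0.632, -0.002], [0.003, 0.001, -1.0]]
wrist_force: [0.0, 0.7, -2.5]
grip_width: 0.0095
grasp_force: 30.0
time_s: 6.7
tcp_pos: [0.5767, 0.2977, 0.0149]
tcp_rot: [[-0.631, -0.776, 0.001], [-0.776, 0.631, 0.001], [-0.001, -0.0, -1.0]]
wrist_force: [0.4, 0.9, -1.1]
grip_width: 0.0097
grasp_force: 30.0
```

```bash
python3 -m handwheel '[{"offset":[0,0,0],"angular":[0,0,0],"hand":50},{"offset":[0,0,0],"angular":[0,0,0],"hand":50},{"offset":[0,0,0],"angular":[0,0,0],"hand":50},{"offset":[0,0,0.1],"angular":[0,0,0],"hand":50},{"offset":[0,0,0.1],"angular":[0,0,-0.416],"hand":50}]'
python3 -m handwheel '[{"offset":[0,0,0],"angular":[0,0,-1],"hand":50},{"offset":[0,0,0],"angular":[0,0,-1],"hand":50},{"offset":[0,0,0],"angular":[0,0,-1],"hand":50},{"offset":[0,0,0],"angular":[0,0,-1],"hand":50},{"offset":[0,0,0],"angular":[0,0,-1],"hand":50}]' | head -1
python3 -m handwheel '[{"offset":[0,0,0],"angular":[0,0,-1],"hand":50},{"offset":[0,0,0],"angular":[0,0,-1],"hand":50},{"offset":[0,0,0],"angular":[0,0,-1],"hand":50},{"offset":[0,0,0],"angular":[0,0,-1],"hand":50},{"offset":[0,0,0],"angular":[0,0,-1],"hand":50}]' | head -1
python3 -m handwheel '[{"offset":[0,0,0],"angular":[0,0,-1],"hand":50},{"offset":[0,0,0],"angular":[0,0,-1],"hand":50},{"offset":[0,0,0],"angular":[0,0,-1],"hand":50},{"offset":[0,0,0],"angular":[0,0,-1],"hand":50},{"offset":[0,0,0],"angular":[0,0,-1],"hand":50}]' | head -1
python3 -m handwheel '[{"offset":[0,0,0],"angular":[0,0,-1],"hand":50},{"offset":[0,0,0],"angular":[0,0,-1],"hand":50},{"offset":[0,0,0],"angular":[0,0,-1],"hand":50},{"offset":[0,0,0],"angular":[0,0,-1],"hand":50},{"offset":[0,0,0],"angular":[0,0,-1],"hand":50}]' | head -1
python3 -m handwheel '[{"offset":[0,0,0],"angular":[0,0,-1],"hand":50},{"offset":[0,0,0],"angular":[0,0,-1],"hand":50},{"offset":[0,0,0],"angular":[0,0,-1],"hand":50},{"offset":[0,0,0],"angular":[0,0,-1],"hand":50},{"offset":[0,0,0],"angular":[0,0,-1],"hand":50}]' | head -1
python3 -m handwheel '[{"offset":[0,0,0],"angular":[0,0,-1],"hand":50},{"offset":[0,0,0],"angular":[0,0,-1],"hand":50},{"offset":[0,0,0],"angular":[0,0,-1],"hand":50},{"offset":[0,0,0],"angular":[0,0,-1],"hand":50},{"offset":[0,0,0],"angular":[0,0,-1],"hand":50}]' | head -1
python3 -m handwheel '[{"offset":[0,0,0],"angular":[0,0,-1],"hand":50},{"offset":[0,0,0],"angular":[0,0,0],"hand":50},{"offset":[0,0,0],"angular":[0,0,0],"hand":50}]'
python3 - <<'E'
from h import *
print(arm.state()["q"])
c=arm.camera("wrist");cv2.imwrite("pics/w3.png",c["img"][:,:,::-1])
c=arm.camera("top");cv2.imwrite("pics/t3.png",c["img"][:,:,::-1])
E
```

```text
time_s: 7.2
tcp_pos: [0.5751, 0.2967, 0.1141]
tcp_rot: [[-0.663, -0.749, -0.003], [-0.749, 0.663, -0.002], [0.003, 0.001, -1.0]]
wrist_force: [1.7, -0.1, 1.2]
grip_width: 0.0422
grasp_force: 0.0
time_s: 7.7
time_s: 8.2
time_s: 8.7
time_s: 9.2
time_s: 9.7
time_s: 10.2
time_s: 10.5
tcp_pos: [0.5762, 0.2975, 0.1143]
tcp_rot: [[0.628, 0.778, 0.0], [0.778, -0.628, 0.0], [0.0, 0.0, -1.0]]
wrist_force: [0.2, 0.0, 0.2]
grip_width: 0.0499
grasp_force: 0.0
[-54.73814977  25.28970743  30.81987225  92.80149159 -13.89236455
  65.74826963 -59.52951095]
```

View pics/w3.png

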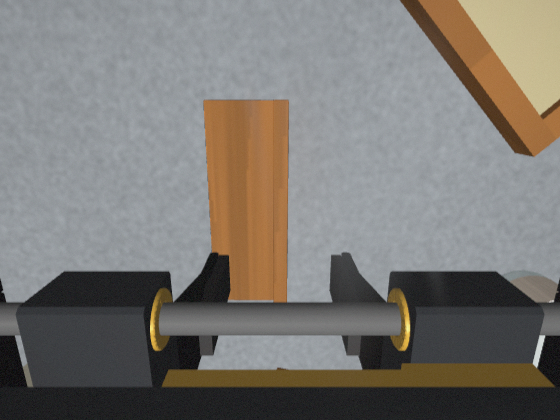

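The strip lies parallel to the tool, with its leg at cols 273–288 between the fingers. Next I'll regrasp it and check where the grip sits along the strip.

```bash
python3 - <<'E'
from h import *
c=arm.camera("wrist");s=arm.state();T=np.array(s["tcp_rot"]);p=np.array(s["tcp_pos"])
for z,P in ((.04,[[288.5,99],[288,303],[273,303]]),(.01,[[204,99.5],[214,299]])):
    print(((ray(c,P,z)-p)@T).round(4)[:,:2].tolist())
E
python3 -m handwheel '[{"offset":[0,0,-0.1],"angular":[0,0,0],"hand":50},{"offset":[0,0,-0.06],"angular":[0,0,0],"hand":50},{"offset":[0,0,-0.034],"angular":[0,0,0],"hand":50},{"offset":[0,0,0],"angular":[0,0,0],"hand":50},{"offset":[0,0,0],"angular":[0,0,0],"hand":0}]' 30
python3 -m handwheel '[{"offset":[0,0,0],"angular":[0,0,0],"hand":0},{"offset":[0,0,0],"angular":[0,0,0],"hand":0},{"offset":[0,0,0],"angular":[0,0,0],"hand":0},{"offset":[0,0,0],"angular":[0,0,0],"hand":0},{"offset":[0,0,0],"angular":[0,0,0],"hand":0}]'
python3 -m handwheel '[{"offset":[0,0,0],"angular":[0,0,0],"hand":0},{"offset":[0,0,0.04],"angular":[0,0,0],"hand":0},{"offset":[0,0,0.08],"angular":[0,0,0],"hand":0},{"offset":[0,0,0.1],"angular":[0,0,0],"hand":0},{"offset":[0,0,0.1],"angular":[0,0,0],"hand":0}]'
```

```text
[[0.083, 0.005], [-0.0615, 0.0057], [-0.0616, -0.0054]]
[[0.083, -0.054], [-0.0759, -0.0553]]
time_s: 11.15
tcp_pos: [0.577, 0.2975, 0.0183]
tcp_rot: [[0.631, 0.776, 0.001], [0.776, -0.631, 0.0], [0.001, 0.001, -1.0]]
wrist_force: [0.6, -0.6, 1.0]
grip_width: 0.0464
grasp_force: 0.0
time_s: 11.65
tcp_pos: [0.5763, 0.2975, 0.0175]
tcp_rot: [[0.631, 0.776, 0.0], [0.776, -0.631, 0.0], [0.0, -0.0, -1.0]]
wrist_force: [-0.4, 0.2, 0.0]
grip_width: 0.0102
grasp_force: 1.4
time_s: 12.15
tcp_pos: [0.5756, 0.2969, 0.1783]
tcp_rot: [[0.631, 0.776, -0.001], [0.776, -0.631, -0.001], [-0.002, -0.0, -1.0]]
wrist_force: [1.4, 1.6, -0.9]
grip_width: 0.0096
grasp_force: 30.0
```

```bash
python3 -m handwheel '[{"offset":[0.01,-0.089,0],"angular":[0,0,0.486],"hand":0},{"offset":[0.01,-0.089,0],"angular":[0,0,0.486],"hand":0},{"offset":[0.01,-0.089,0],"angular":[0,0,0.486],"hand":0},{"offset":[0.01,-0.089,0],"angular":[0,0,0.486],"hand":0},{"offset":[0.01,-0.089,0],"angular":[0,0,0.486],"hand":0}]' | head -2
python3 -m handwheel '[{"offset":[0.01,-0.089,0],"angular":[0,0,0.486],"hand":0},{"offset":[0.01,-0.089,0],"angular":[0,0,0.486],"hand":0},{"offset":[0.01,-0.089,0],"angular":[0,0,0.486],"hand":0},{"offset":[0.01,-0.089,0],"angular":[0,0,0.486],"hand":0},{"offset":[0.01,-0.089,0],"angular":[0,0,0.486],"hand":0}]' | head -2
python3 -m handwheel '[{"offset":[0.01,-0.089,0],"angular":[0,0,0.486],"hand":0},{"offset":[0.012,-0.089,0],"angular":[0,0,0.486],"hand":0},{"offset":[0,0,0],"angular":[0,0,0],"hand":0},{"offset":[0,0,0],"angular":[0,0,0],"hand":0}]'
python3 - <<'E'
from h import *
c=arm.camera("wrist");cv2.imwrite("pics/w4.png",c["img"][:,:,::-1])
E
```

```text
time_s: 12.65
tcp_pos: [0.6009, 0.0731, 0.1771]
time_s: 13.15
tcp_pos: [0.626, -0.1493, 0.177]
time_s: 13.55
tcp_pos: [0.6364, -0.2385, 0.1766]
tcp_rot: [[0.103, 0.995, -0.001], [0.995, -0.103, -0.0], [-0.0, -0.001, -1.0]]
wrist_force: [-0.7, 0.8, -1.5]
grip_width: 0.0101
grasp_force: 30.0
```

View pics/w4.png

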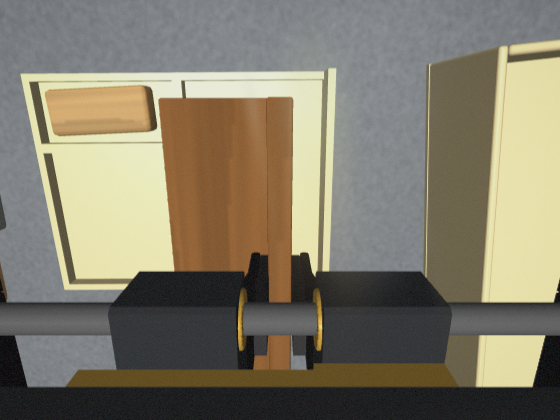

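The strip is held over the long bay, parallel to the tray. The high wall is at cols 325–335, and a tall cream box sits to the right (near rim col ~430–500). Before lowering, I'll check the tray wall position and the box clearance.

```bash
python3 - <<'E'
from h import *
np.set_printoptions(precision=4,suppress=True)
c=arm.camera("wrist");s=arm.state();T=np.array(s["tcp_rot"]);p=np.array(s["tcp_pos"]);print(p)
tf=lambda P,z:((ray(c,P,z)-p)@T)[:,:2]
print("high wall outer top",tf([[336,70],[330,256]],.045),"inner top",tf([[327,72]],.045))
print("left outer corner .017",tf([[24,76],[65,290]],.017), "divider",tf([[172,82],[186,82]],.017))
print("box bottom edge z0",tf([[428,66],[428,380]],0.)); 
t=cv2.imread("pics/top0.png")
for z in (.06,.1,.13): print(z,tf([[500,52],[485,400]],z))
ct=arm.camera("top")
print([ray(ct,[[380,105],[540,107]],z)[:,0] for z in (0,.06,.1,.13)])
E
```

```text
[ 0.6374 -0.2353  0.1767]
high wall outer top [[ 0.1036  0.0424]
 [-0.0499  0.0439]] inner top [[0.1022 0.0356]]
left outer corner .017 [[ 0.1017 -0.2147]
 [-0.0989 -0.2156]] divider [[ 0.0967 -0.0911]
 [ 0.0967 -0.0793]]
box bottom edge z0 [[ 0.1104  0.1292]
 [-0.224   0.1689]]
0.06 [[ 0.1142  0.1564]
 [-0.1936  0.1964]]
0.1 [[ 0.1092  0.1339]
 [-0.1543  0.1682]]
0.13 [[ 0.1055  0.117 ]
 [-0.1249  0.147 ]]
[array([0.7752, 0.7771]), array([0.7569, 0.7587]), array([0.7447, 0.7464]), array([0.7355, 0.7372])]
```

```bash
python3 -m handwheel '[{"offset":[0,0,-0.09],"angular":[0,0,0],"hand":0},{"offset":[0,0,-0.09],"angular":[0,0,0],"hand":0},{"offset":[0,0,-0.07],"angular":[0,0,0],"hand":0},{"offset":[0,0,-0.04],"angular":[0,0,0],"hand":0},{"offset":[0,0,-0.012],"angular":[0,0,0],"hand":0}]'
python3 -m handwheel '[{"offset":[0,0,-0.004],"angular":[0,0,0],"hand":0},{"offset":[0,0,0],"angular":[0,0,0],"hand":0},{"offset":[0,0,0],"angular":[0,0,0],"hand":0}]'
```

```text
time_s: 14.2
tcp_pos: [0.6361, -0.234, 0.0234]
tcp_rot: [[0.097, 0.995, -0.004], [0.995, -0.097, 0.002], [0.001, -0.004, -1.0]]
wrist_force: [-0.6, 0.3, -0.5]
grip_width: 0.0101
grasp_force: 30.0
time_s: 14.5
tcp_pos: [0.6382, -0.2367, 0.0258]
tcp_rot: [[0.099, 0.995, 0.002], [0.995, -0.099, -0.0], [-0.0, 0.002, -1.0]]
wrist_force: [0.1, -0.1, -0.7]
grip_width: 0.0097
grasp_force: 30.0
```

```bash
python3 -m handwheel '[{"offset":[0,0,-0.004],"angular":[0,0,0],"hand":0},{"offset":[0,0,-0.003],"angular":[0,0,0],"hand":0},{"offset":[0,0,0],"angular":[0,0,0],"hand":0},{"offset":[0,0,0],"angular":[0,0,0],"hand":24},{"offset":[0,0,0],"angular":[0,0,0],"hand":24}]'
python3 -m handwheel '[{"offset":[0,0,0],"angular":[0,0,0],"hand":24},{"offset":[0,0,0.06],"angular":[0,0,0],"hand":24},{"offset":[0,0,0.08],"angular":[0,0,0],"hand":24},{"offset":[0,0,0.08],"angular":[0,0,0],"hand":40},{"offset":[0,0,0.08],"angular":[0,0,0],"hand":50}]'
python3 -m handwheel '[{"offset":[0,0,0],"angular":[0,0,0],"hand":50},{"offset":[0,0,0],"angular":[0,0,0],"hand":50}]'
python3 - <<'E'
from h import *
c=arm.camera("wrist");cv2.imwrite("pics/w5.png",c["img"][:,:,::-1])
E
```

```text
time_s: 15.0
tcp_pos: [0.6375, -0.2367, 0.0211]
tcp_rot: [[0.099, 0.995, 0.001], [0.995, -0.099, -0.0], [-0.0, 0.001, -1.0]]
wrist_force: [-0.0, 0.1, -0.4]
grip_width: 0.0185
grasp_force: 0.0
time_s: 15.5
tcp_pos: [0.6369, -0.2367, 0.1721]
tcp_rot: [[0.099, 0.995, -0.0], [0.995, -0.099, -0.0], [-0.0, -0.0, -1.0]]
wrist_force: [1.1, -0.5, 0.5]
grip_width: 0.0332
grasp_force: 0.0
time_s: 15.7
tcp_pos: [0.6377, -0.2368, 0.1716]
tcp_rot: [[0.099, 0.995, 0.002], [0.995, -0.099, -0.0], [-0.0, 0.002, -1.0]]
wrist_force: [0.0, -0.1, 0.2]
grip_width: 0.0463
grasp_force: 0.0
```

View pics/w5.png

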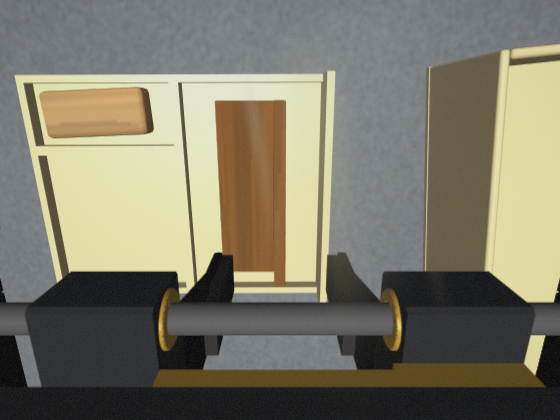

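The long strip is seated: wide leg flat (cols 217–285, rows 100–287), standing leg on the high-wall side, square in the bay. Next is the short strip.

```bash
python3 -m handwheel '[{"offset":[-0.03,0.083,0],"angular":[0,0,0.82],"hand":50},{"offset":[-0.03,0.083,0],"angular":[0,0,0.82],"hand":50},{"offset":[-0.03,0.083,0],"angular":[0,0,0.82],"hand":50},{"offset":[-0.03,0.083,0],"angular":[0,0,0.82],"hand":50},{"offset":[-0.03,0.083,0],"angular":[0,0,0.82],"hand":50}]' | head -2
python3 -m handwheel '[{"offset":[-0.03,0.083,0],"angular":[0,0,0.82],"hand":50},{"offset":[-0.03,0.083,0],"angular":[0,0,0.82],"hand":50},{"offset":[-0.03,0.083,0],"angular":[0,0,0.82],"hand":50},{"offset":[-0.027,0.084,0],"angular":[0,0,0.84],"hand":50},{"offset":[0,0,0],"angular":[0,0,0],"hand":50}]' | head -2
python3 -m handwheel '[{"offset":[0,0,0],"angular":[0,0,0],"hand":50},{"offset":[0,0,0],"angular":[0,0,0],"hand":50}]'
python3 - <<'E'
from h import *
print(arm.state()["q"])
c=arm.camera("wrist");cv2.imwrite("pics/w6.png",c["img"][:,:,::-1])
E
```

```text
time_s: 16.25
tcp_pos: [0.5605, -0.0274, 0.169]
time_s: 16.75
tcp_pos: [0.5006, 0.144, 0.169]
time_s: 16.95
tcp_pos: [0.5036, 0.1361, 0.1698]
tcp_rot: [[-0.596, 0.803, -0.001], [0.803, 0.596, -0.001], [-0.0, -0.002, -1.0]]
wrist_force: [0.5, -0.6, 0.5]
grip_width: 0.0502
grasp_force: 0.0
[-39.59827853   6.0931166   21.05042006 106.59007819  -2.31723146
  67.82412036  18.81442141]
```

View pics/w6.png

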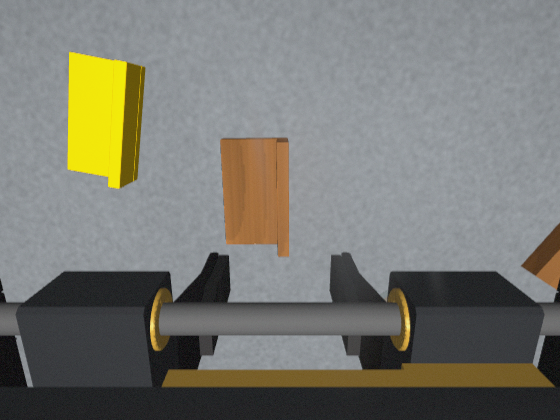

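The short strip is parallel to the tool, with its standing leg at cols 277–289, rows 138–256. The yellow look-alike is well clear at upper left.

```bash
python3 - <<'E'
from h import *
c=arm.camera("wrist");s=arm.state();T=np.array(s["tcp_rot"]);p=np.array(s["tcp_pos"])
for z,P in ((.04,[[288.5,138],[289,256],[277.5,256]]),(.01,[[221,139],[226,244]])):
    print(((ray(c,P,z)-p)@T).round(4)[:,:2].tolist())
print(p)
E
python3 -m handwheel '[{"offset":[0,0,-0.09],"angular":[0,0,0],"hand":50},{"offset":[0,0,-0.09],"angular":[0,0,0],"hand":50},{"offset":[0,0,-0.08],"angular":[0,0,0],"hand":50},{"offset":[0,0,-0.03],"angular":[0,0,0],"hand":50},{"offset":[0,0,-0.014],"angular":[0,0,0],"hand":50}]'
python3 -m handwheel '[{"offset":[0,0,0],"angular":[0,0,0],"hand":50},{"offset":[0,0,0],"angular":[0,0,0],"hand":50},{"offset":[0,0,0],"angular":[0,0,0],"hand":50}]'
```

```text
[[0.0545, 0.0069], [-0.0476, 0.0082], [-0.0476, -0.002]]
[[0.0509, -0.0518], [-0.0484, -0.0517]]
[0.5039444  0.1357956  0.17017907]
time_s: 17.55
tcp_pos: [0.5027, 0.1357, 0.0166]
tcp_rot: [[-0.596, 0.803, -0.003], [0.803, 0.596, -0.002], [0.0, -0.004, -1.0]]
wrist_force: [1.5, 0.2, 0.2]
grip_width: 0.0503
grasp_force: 0.0
time_s: 17.85
tcp_pos: [0.5048, 0.1375, 0.0199]
tcp_rot: [[-0.597, 0.802, 0.002], [0.802, 0.597, 0.001], [-0.0, 0.002, -1.0]]
wrist_force: [-0.6, -0.1, 0.5]
grip_width: 0.05
grasp_force: 0.0
```

```bash
python3 -m handwheel '[{"offset":[0.004,0.003,-0.006],"angular":[0,0,0],"hand":50},{"offset":[0,0,0],"angular":[0,0,0],"hand":50},{"offset":[0,0,0],"angular":[0,0,0],"hand":0},{"offset":[0,0,0],"angular":[0,0,0],"hand":0},{"offset":[0,0,0],"angular":[0,0,0],"hand":0}]' 30 | head -2
python3 -m handwheel '[{"offset":[0,0,0],"angular":[0,0,0],"hand":0},{"offset":[0,0,0],"angular":[0,0,0],"hand":0},{"offset":[0,0,0],"angular":[0,0,0],"hand":0},{"offset":[0,0,0],"angular":[0,0,0],"hand":0}]'
python3 -m handwheel '[{"offset":[0,0,0.04],"angular":[0,0,0],"hand":0},{"offset":[0,0,0.08],"angular":[0,0,0],"hand":0},{"offset":[0,0,0.1],"angular":[0,0,0],"hand":0},{"offset":[0,0,0.06],"angular":[0,0,0],"hand":0},{"offset":[0,0,0],"angular":[0,0,0],"hand":0}]'
```

```text
time_s: 18.35
tcp_pos: [0.5057, 0.1389, 0.0157]
time_s: 18.75
tcp_pos: [0.5057, 0.1388, 0.0157]
tcp_rot: [[-0.598, 0.802, -0.0], [0.802, 0.598, -0.0], [0.0, -0.0, -1.0]]
wrist_force: [0.2, 0.2, -0.5]
grip_width: 0.0098
grasp_force: 30.0
time_s: 19.25
tcp_pos: [0.5082, 0.1397, 0.1603]
tcp_rot: [[-0.597, 0.802, 0.007], [0.802, 0.597, 0.004], [-0.001, 0.008, -1.0]]
wrist_force: [0.6, -0.1, -1.6]
grip_width: 0.0099
grasp_force: 30.0
```

```bash
python3 -m handwheel '[{"offset":[0.001,-0.087,0],"angular":[0,0,-0.82],"hand":0},{"offset":[0.001,-0.087,0],"angular":[0,0,-0.82],"hand":0},{"offset":[0.001,-0.087,0],"angular":[0,0,-0.82],"hand":0},{"offset":[0.001,-0.087,0],"angular":[0,0,-0.82],"hand":0},{"offset":[0.001,-0.087,0],"angular":[0,0,-0.82],"hand":0}]' | head -2
python3 -m handwheel '[{"offset":[0.001,-0.087,0],"angular":[0,0,-0.82],"hand":0},{"offset":[0,-0.087,0],"angular":[0,0,-0.82],"hand":0},{"offset":[0,-0.087,0],"angular":[0,0,-0.82],"hand":0},{"offset":[0,-0.087,0],"angular":[0,0,-0.84],"hand":0},{"offset":[0,0,0],"angular":[0,0,0],"hand":0}]' | head -2
python3 -m handwheel '[{"offset":[0,0,0],"angular":[0,0,0],"hand":0},{"offset":[0,0,0],"angular":[0,0,0],"hand":0}]'
python3 - <<'E'
from h import *
c=arm.camera("wrist");cv2.imwrite("pics/w7.png",c["img"][:,:,::-1])
E
```

```text
time_s: 19.75
tcp_pos: [0.5074, -0.0802, 0.1548]
time_s: 20.25
tcp_pos: [0.5064, -0.2594, 0.155]
time_s: 20.45
tcp_pos: [0.5086, -0.2514, 0.1548]
tcp_rot: [[0.098, 0.995, -0.001], [0.995, -0.098, 0.001], [0.001, -0.001, -1.0]]
wrist_force: [0.4, 0.6, -0.4]
grip_width: 0.0096
grasp_force: 30.0
```

View pics/w7.png

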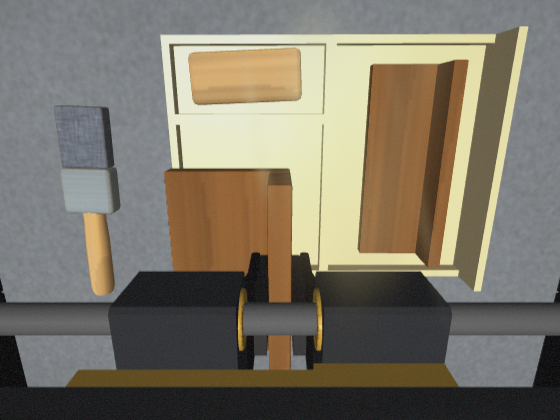

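The short strip is held parallel to the tray over the short bay. The pocket divider is at rows 114–124, the centre divider at cols ~323–333, and the left wall at col ~165–180. I'll check the bay bounds before lowering.

```bash
python3 - <<'E'
from h import *
np.set_printoptions(precision=4,suppress=True)
c=arm.camera("wrist");s=arm.state();T=np.array(s["tcp_rot"]);p=np.array(s["tcp_pos"]);print(p)
tf=lambda P,z:((ray(c,P,z)-p)@T)[:,:2]
print("pocket divider lower edge, centre div left/right, outer corner TL, TR-low, bottom-right floorwall",tf([[250,124],[322,150],[334,150],[162,37],[480,275]],.017))
print("strip far end",tf([[280,170]],p[2]+.025-.001))
E
```

```text
[ 0.509  -0.251   0.1552]
pocket divider lower edge, centre div left/right, outer corner TL, TR-low, bottom-right floorwall [[ 0.0646 -0.0246]
 [ 0.0437  0.0345]
 [ 0.0437  0.0444]
 [ 0.1288 -0.0898]
 [-0.0703  0.1836]]
strip far end [[ 0.0561 -0.0003]]
```

```bash
python3 -m handwheel '[{"offset":[0,-0.005,-0.08],"angular":[0,0,0],"hand":0},{"offset":[0,0,-0.08],"angular":[0,0,0],"hand":0},{"offset":[0,0,-0.06],"angular":[0,0,0],"hand":0},{"offset":[0,0,-0.03],"angular":[0,0,0],"hand":0},{"offset":[0,0,-0.01],"angular":[0,0,0],"hand":0}]' | head -2
python3 -m handwheel '[{"offset":[0,0,0],"angular":[0,0,0],"hand":0},{"offset":[0,0,0],"angular":[0,0,0],"hand":0},{"offset":[0,0,0],"angular":[0,0,0],"hand":0}]'
```

```text
time_s: 21.05
tcp_pos: [0.5082, -0.254, 0.0245]
time_s: 21.35
tcp_pos: [0.5097, -0.2554, 0.0271]
tcp_rot: [[0.099, 0.995, 0.002], [0.995, -0.099, -0.0], [-0.0, 0.002, -1.0]]
wrist_force: [0.3, 0.2, -0.6]
grip_width: 0.01
grasp_force: 30.0
```

```bash
python3 -m handwheel '[{"offset":[0,0.002,-0.006],"angular":[0,0,0],"hand":0},{"offset":[0,0,-0.006],"angular":[0,0,0],"hand":0},{"offset":[0,0,0],"angular":[0,0,0],"hand":0},{"offset":[0,0,0],"angular":[0,0,0],"hand":24},{"offset":[0,0,0],"angular":[0,0,0],"hand":24}]'
python3 -m handwheel '[{"offset":[0,0,0],"angular":[0,0,0],"hand":24},{"offset":[0,0,0.06],"angular":[0,0,0],"hand":24},{"offset":[0,0,0.08],"angular":[0,0,0],"hand":24},{"offset":[0,0,0.08],"angular":[0,0,0],"hand":24},{"offset":[0,0,0.08],"angular":[0,0,0],"hand":24}]'
python3 -m handwheel '[{"offset":[0,0.09,0],"angular":[0,0,0],"hand":24},{"offset":[0,0.09,0],"angular":[0,0,0],"hand":24},{"offset":[0,0.09,0],"angular":[0,0,0],"hand":24},{"offset":[0,0.09,0],"angular":[0,0,0],"hand":24},{"offset":[0,0.05,0],"angular":[0,0,0],"hand":24}]' | head -2
python3 -m handwheel '[{"offset":[0,0,0],"angular":[0,0,0],"hand":24},{"offset":[0,0,0],"angular":[0,0,0],"hand":24}]' | head -2
python3 - <<'E'
from h import *
c=arm.camera("top");i=c["img"][:,:,::-1];s=arm.camera("side")["img"][:,:,::-1]
a=cv2.resize(i[125:285,350:460],(385,560));b=cv2.resize(s[120:185,200:350],(400,173));e=cv2.resize(i,(400,300))
o=np.zeros((560,785,3),np.uint8);o[:,:385]=a;o[:173,385:]=b;o[200:500,385:]=e
cv2.imwrite("pics/f8.png",o)
E
```

```text
time_s: 21.85
tcp_pos: [0.5088, -0.2541, 0.0197]
tcp_rot: [[0.099, 0.995, 0.0], [0.995, -0.099, -0.0], [-0.0, 0.0, -1.0]]
wrist_force: [1.8, -0.1, -1.0]
grip_width: 0.0188
grasp_force: 0.0
time_s: 22.35
tcp_pos: [0.5083, -0.2542, 0.1711]
tcp_rot: [[0.1, 0.995, -0.0], [0.995, -0.1, -0.0], [-0.0, -0.0, -1.0]]
wrist_force: [0.5, 0.4, 0.3]
grip_width: 0.0236
grasp_force: 0.0
time_s: 22.85
tcp_pos: [0.5084, -0.045, 0.1696]
time_s: 23.05
tcp_pos: [0.5087, -0.0491, 0.1696]
```

View pics/f8.png

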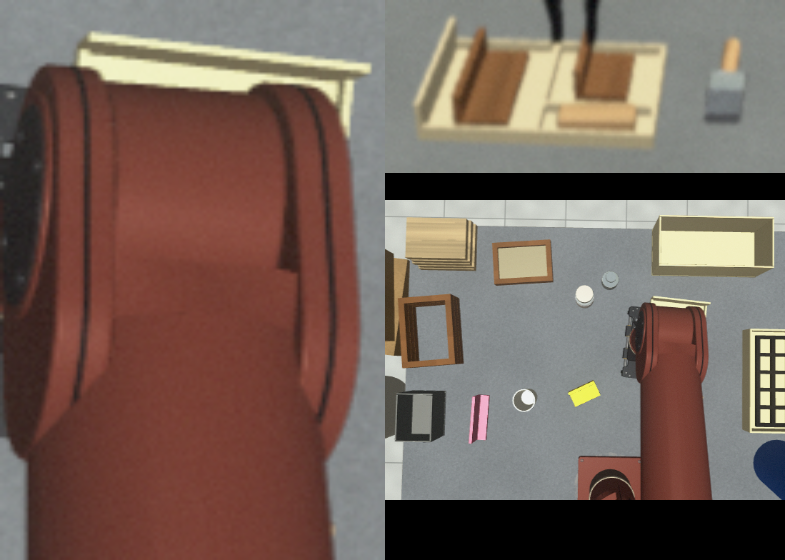

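The side view shows both strips flat and square in their bays, with the standing legs toward the high wall. The other objects in view haven't moved.

```bash
python3 -c "
from cell import arm
print(arm.sign_off())"
```

```text
the job is handed in; nothing more can be done
None
```

I put both strips in the tray, each wide leg down and square in its own compartment with the short leg toward the high wall, and handed the job in at about 23 s; nothing else was seen to move, though I don't have the judge's verdict.

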